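# Tighten the open-frame turnbuckle of a small panel press

### The job

Of the two small presses on the birch panel, take the one whose turnbuckle has an open-frame body and tighten it: push its wooden bar over from the robot's side to the far side, as far as it goes, so that both threaded ends draw in and the two birch jaws meet. Let go of the bar there, and leave the other press, with the plain round tube turnbuckle, set as it is.

Things in the scene. Friction and masses are not known exactly. Their poses are not given: they have to be found in the camera images.
- turnbuckle (a joint): Angle (rad) of the open-frame steel body (110 x 32 mm) about its level axis = lean of its bar: 0 upright, negative towards the robot's side (press -x, slack), positive to the far side (tighter). Starts -0.5 to -0.2; firm stop at +0.75, jaws shut. 1 rad draws each rod end and jaw in 5 mm (jaw gap 12.5 mm at -0.5). Turns stiffly (0.12 N m), no spring, stays where left.
- press: Press with the open-frame turnbuckle, fixed to the panel: aluminium base 100 x 250 x 12 mm, origin at the centre of its underside. x points away from the robot (yaw up to 0.35 rad), y along the turnbuckle, z up. Turnbuckle axis: level, along y, 55 mm straight above the origin. Tops of the two birch jaws 34 mm, of the steel posts (y = +-96 mm) 72 mm above the panel.
- turnbuckle_bar_tip (a point): Centre of the free end of the wooden bar (dowel 14 mm thick) fixed radially in the middle of the open-frame body, 105 mm from the turnbuckle's axis, in the plane y = 0 of the press. The bar swings over the top in that plane; nothing else of the press is higher than 75 mm.
- other_bar_tip (a point): Free end of the same kind of bar on the other press, to be left alone. That press has the same size and jaws, but its turnbuckle body is a plain closed round tube 27 mm thick. The two presses stand side by side, left and right in front of the robot, in either order.

How it is judged:
By the outcome, as a careful person would: the job done as asked, in the order asked, and still so for the second after the job is handed in, with the robot touching nothing.
It also fails if it takes over 32 s, if anything falls off the work surface, if the arm or the gripper's body presses on something with over 40 N, if the wrist force passes 120 N, or if a joint passes its speed limit or range.

### The arm

A 7-joint arm with a two-finger parallel gripper is mounted at the origin on the work surface. World frame = base frame: x ahead of the robot, y to its left, z up, the work surface at z = 0. Lengths are in m, angles in rad, forces in N, time in s.
With the tool pointing down it reaches from about 0.35 to 0.9 m from the base axis. Payload 8.1 kg.
Tool frame: the origin (TCP) lies at the centre of the arm's flange, where the gripper is bolted on; the fingertips stand 178 mm ahead of it and the grasp point (between the pads) lies 159 mm ahead of it; z points along the fingers, y is the line along which they close (so a half turn about z gives the same grasp; the last joint's range is limited). The gripper opens to 92 mm and grips with 3 to 60 N. Pads are 19 mm wide; open, the fingers measure 130 mm over their backs; the gripper's body (75 mm by 190 mm) begins 47 mm behind the grasp point.
Start: joints at [-1.22, 0.434, 0.025, 1.573, -0.012, 1.134, -0.075], TCP at [0.274, 0.562, 0.405] pointing down, gripper open.
Joint ranges: [-2.62, 2.62], [-0.44, 2.09], [-1.27, 1.32], [0.08, 2.57], [-1.32, 4.46], [0.12, 2], [-2.74, 2.74]. Speed limits (rad/s): [2.22, 2.22, 3.01, 3.01, 3.14, 3.14, 3.14].

### API

Orientations are given as a rotation vector (axis times angle).
In Python, from cell import arm gives the robot as it stands. The module is installed in compiled form; this text tells all that it offers.
- The arm moves only by the shell command python3 -m inch 'ROWS' [FORCE]. ROWS is text: rows parted by semicolons, each of 5 numbers parted by spaces: the shift along the tool's x, y, z in m, then the turn about the tool's z in rad, then the finger opening in m, from 0 to 0.0918. In form: x y z roll fingers; .... A call has 1 to 5 rows; each row is the pose to reach, as a shift and turn from the pose commanded when the call began, along the tool's axes at that moment; what a row does not reach only later rows make up. A row lasts 1/10 s, in which the tool goes at most 50 mm and 8.59 degrees, less where a joint would pass 70% of its speed; a pose out of reach is approached as far as the arm can. A call with a gripper value outside its range is refused whole. The fingers move at their own pace and stop on an object; FORCE is the grip in N (left out, the last holds). Time passes only in rows, so rows that repeat a pose let the fingers close. It gives the time, the measured TCP pose, the force, the opening and the grip force at its end, in the units of the state.
- arm.observe(): the state, without advancing time (a new reading comes with each control period).
- arm.get_image(name): name is "side" or "top" or "wrist"; returns the picture (420x560x3 uint8, red, green, blue); there is no depth.
- arm.get_calibration(name): a dict with "intrinsics" (3x3 intrinsics, pixels), "pose" (4x4, takes a point from camera to world coordinates). Camera axes: x right, y up, looking along -z (the intrinsics and any distortion apply to the point x, -y, -z); pixel columns grow to the right and rows downward; lengths in m; the calibration is good to about 2 mm. A picture is of the moment at which its call begins: read the wrist's pose just before it. get_calibration takes no time and is no camera call; for the wrist camera it gives the pose at the moment of the call.
- arm.sign_off(): hands the job in; it is judged then, once.
Trained networks look in the newest picture that a camera, given by its name, has taken for a name from the list of things; names that differ only in an ending like _2 or _b are one class to them, and where a whole thing is asked for, a point or a joint stands for the part that bears it (a point fixed in the world has none). Each returns a list of dicts, best first, with "conf" (0 to 1); they miss things now and then, are a little off and sometimes report something else, mostly with a low value. They report only what shows in the picture. A call takes as long as a camera call.
- arm.look_for(camera, query): "point" ([row, column] in pixels, amid what is visible of it).
- arm.silhouettes(camera, query): "region" (420x560 bool, what is visible of it) and "point" ([row, column] in pixels, amid what is visible of it).
- arm.place_of(camera, query): "point" ([row, column] in pixels: a listed point, or the origin of a listed thing).
The state is a dict: "clock": time; "joints": joint angles; "dq": joint speeds; "joint_efforts": joint torques, N m; "position": TCP position; "ee_rot": TCP orientation; "force": force on the tool from outside, world axes, zero at the start; "ft_torque": the same for the moment, N m; "width": opening from 0.0 (shut) to 1.0 (fully open); "gripper_force": force on a finger pad.
Only numpy, scipy, OpenCV 4.12 (cv2) and the standard library are available. Lean on these libraries where they do the work, as an engineer would, in place of code of your own. Each camera call takes 0.05 s, during which the arm holds its last target. There are 200 camera calls.

## Working session

There is one attempt and no reset: what is moved stays moved. The work goes in short steps, Python scripts to look and compute and a shell command to move; the robot and the scene stay as the last step left them, time stands still between calls to the robot, and variables do not carry over. Pictures are saved under pics/ and viewed, at most 10 in all, crops included, and the job is handed in when it is done.

```bash
mkdir -p pics; python3 - <<'E'
from cell import arm
import cv2, numpy as np
s=arm.observe(); print(s)
ims=[]
for c in ("side","top"):
    im=arm.get_image(c); ims.append(im)
    for q in ("turnbuckle","press","turnbuckle_bar_tip","other_bar_tip"):
        for d in arm.place_of(c,q)[:3]: print(c,q,np.round(d["point"],1),round(d["conf"],2))
    cal=arm.get_calibration(c); print(np.round(cal["intrinsics"],1).tolist(),np.round(cal["pose"],3).tolist())
    cv2.imwrite(f"pics/{c}1.png",im[:,:,::-1])
E
```

```text
{'clock': 0.0, 'joints': array([-1.21956561,  0.43519425,  0.02499815,  1.57410149, -0.01158172,
        1.1339926 , -0.07511188]), 'dq': array([ 0.0008069 , -0.00254882,  0.00193301,  0.00069942, -0.00145645,
        0.00015524, -0.00082109]), 'joint_efforts': array([-7.27320344e-05, -6.67861462e+01,  9.84961577e-01, -3.14460683e+01,
       -6.06267666e-02,  4.28814988e-02,  1.27233634e-04]), 'position': array([0.27394731, 0.56150045, 0.4039612 ]), 'ee_rot': array([-7.06880259e-01, -3.06084373e+00,  2.41910977e-03]), 'force': array([-0.2088975 , -1.13421421,  0.24580628]), 'ft_torque': array([ 0.03634918,  0.00638912, -0.00273485]), 'gripper_force': 0.0, 'width': 1.0005172833224347}Traceback (most recent call last):
  File "<stdin>", line 8, in <module>
ValueError: it knows: other_bar_tip, press, turnbuckle_bar_tip
```

```bash
python3 - <<'E'
from cell import arm
import cv2, numpy as np
for c in ("side","top"):
    im=arm.get_image(c)
    for q in ("press","turnbuckle_bar_tip","other_bar_tip"):
        for d in arm.place_of(c,q)[:3]: print(c,q,np.round(d["point"],1),round(d["conf"],2))
    cal=arm.get_calibration(c); print(np.round(cal["intrinsics"],1).tolist(),np.round(cal["pose"],3).tolist())
    cv2.imwrite(f"pics/{c}1.png",im[:,:,::-1])
E
```

```text
side turnbuckle_bar_tip [144.4 225.7] 0.59
side other_bar_tip [293.3 329.8] 0.87
[[461.9, 0.0, 282.2], [0.0, 461.9, 207.4], [0.0, 0.0, 1.0]] [[0.991, 0.105, -0.085, 0.516], [-0.135, 0.733, -0.667, -0.495], [-0.008, 0.672, 0.74, 0.688], [0.0, 0.0, 0.0, 1.0]]
top press [258.5 180.5] 0.8
top turnbuckle_bar_tip [272.7 165.8] 0.59
top other_bar_tip [192.7 398.1] 0.82
[[496.3, 0.0, 275.0], [0.0, 496.3, 207.2], [0.0, 0.0, 1.0]] [[0.005, 0.981, -0.196, 0.457], [-1.0, 0.002, -0.017, -0.013], [-0.017, 0.196, 0.98, 0.857], [0.0, 0.0, 0.0, 1.0]]
```

View pics/side1.png

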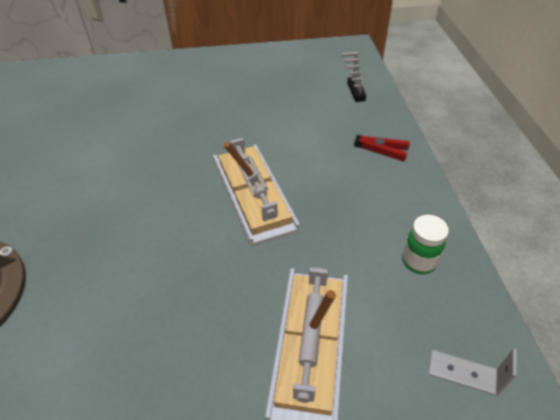

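View pics/top1.png

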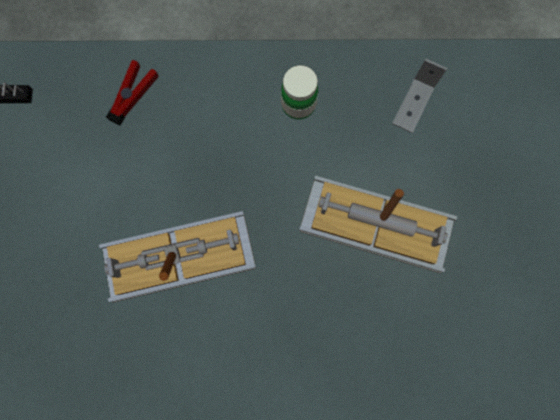

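The open-frame press is on the left in the top view (origin ≈ row 258, col 180; bar tip ≈ 273,166, leaning to the robot). In the side view it is the far one, with its tip ≈ 144,226. The plain-tube press is on the right.

```bash
cat > h.py <<'E'
import numpy as np
from cell import arm
def ray(c,rc,cal=None):
    cal=cal or arm.get_calibration(c);K=cal["intrinsics"];P=np.array(cal["pose"])
    d=np.linalg.inv(K)@[rc[1],rc[0],1.];d=P[:3,:3]@(d*[1,-1,-1]);return P[:3,3],d/np.linalg.norm(d)
def atz(c,rc,z):
    o,d=ray(c,rc);return o+d*(z-o[2])/d[2]
def tri(a,b):
    A=0;B=0
    for o,d in (a,b):
        M=np.eye(3)-np.outer(d,d);A=A+M;B=B+M@o
    return np.linalg.solve(A,B)
E
python3 - <<'E'
from h import *
from scipy.spatial.transform import Rotation as R
print("tip",tri(ray("top",(272.7,165.8)),ray("side",(144.4,225.7))).round(3))
print("tip far end guess",tri(ray("top",(275,164)),ray("side",(144,228))).round(3))
print("other",tri(ray("top",(192.7,398.1)),ray("side",(293.3,329.8))).round(3))
for z in (0,.012):
  print("origin",atz("top",(258.5,180.5),z).round(3)); 
C=np.array([atz("top",p,.012)[:2] for p in ((245,101),(214,243),(268,254),(299,110))]);print(C.round(3),C.mean(0).round(3))
for a,b in ((0,1),(3,2)): e=C[b]-C[a];print(np.linalg.norm(e),np.arctan2(-e[1],-e[0])-0, np.arctan2(e[0],-e[1]))
for a,b in ((0,3),(1,2)): print(np.linalg.norm(C[a]-C[b]))
print(R.from_rotvec(arm.observe()["ee_rot"]).as_matrix().round(3))
E
```

```text
tip [0.5   0.153 0.154]
tip far end guess [0.501 0.156 0.151]
other [ 0.618 -0.178  0.158]
origin [0.537 0.165 0.   ]
origin [0.536 0.163 0.012]
[[0.559 0.301]
 [0.614 0.057]
 [0.521 0.037]
 [0.468 0.279]] [0.54  0.168]
0.24985618349937846 1.7918673353061931 0.22107100851129657
0.24780415430560673 1.7860791270638383 0.21528280026894173
0.09393303757223102
0.09535726449142605
[[-0.899  0.438 -0.   ]
 [ 0.438  0.899 -0.   ]
 [-0.    -0.    -1.   ]]
```

```bash
python3 -m inch '-0.166 -0.151 0 -0.673 0; -0.166 -0.151 0 -0.673 0; -0.166 -0.151 0 -0.673 0; -0.166 -0.151 0 -0.673 0; -0.166 -0.151 0 -0.673 0' 20; cat >> h.py <<'E'
from scipy.spatial.transform import Rotation as R
def rel(O=(.538,.166),yaw=.22):
    s=arm.observe();M=R.from_rotvec(s["ee_rot"]).as_matrix();p=s["position"]
    c,n=np.cos(yaw),np.sin(yaw);v=p[:2]-O
    print("t",s["clock"],"press xy",(np.array([c*v[0]+n*v[1],-n*v[0]+c*v[1]])).round(4),"z",p[2].round(4),"toolx ang",np.arctan2(-M[1,0],-M[0,0]).round(3),"F",s["force"].round(1),s["width"].round(2))
    return p,M
E
python3 - <<'E'
from h import *
p,M=rel(); t=np.array([.440,.144,.404]); print((M.T@(t-p)).round(3))
E
```

```text
clock: 0.95
position: [0.3586, 0.3492, 0.4049]
ee_rot: [-0.346, 3.122, -0.002]
force: [-0.4, 0.2, -0.0]
width: 0.617
gripper_force: 0.0Traceback (most recent call last):
  File "<stdin>", line 2, in <module>
  File "h.py", line 17, in rel
    print("t",s["clock"],"press xy",(np.array([c*v[0]+n*v[1],-n*v[0]+c*v[1]])).round(4),"z",p[2].round(4),"toolx ang",np.arctan2(-M[1,0],-M[0,0]).round(3),"F",s["force"].round(1),s["width"].round(2))
                                                                                                                                                                                   ^^^^^^^^^^^^^^^^
AttributeError: 'float' object has no attribute 'round'
```

```bash
sed -i 's/s\["width"\].round(2)/s["width"]/' h.py; python3 -m inch '-0.008 -0.05 0 0 0; -0.016 -0.1 0 0 0; -0.024 -0.148 0 0 0; -0.03 -0.19 0 0 0; -0.035 -0.222 0 0 0'; python3 - <<'E'
from h import *
import cv2
rel()
im=arm.get_image("wrist");cv2.imwrite("pics/w1.png",im[:,:,::-1])
for q in ("press","turnbuckle_bar_tip"):
    for d in arm.place_of("wrist",q)[:2]:
        print(q,np.round(d["point"],1),round(d["conf"],2), atz("wrist",d["point"],.0 if q=="press" else .152).round(3))
for d in arm.place_of("top","turnbuckle_bar_tip")[:2]: print(d)
E
```

```text
clock: 1.45
position: [0.44, 0.1412, 0.4051]
ee_rot: [-0.34, 3.122, -0.0]
force: [0.7, 0.7, -0.1]
width: 0.179
gripper_force: 0.0
t 1.45 press xy [-0.101  -0.0028] z 0.4051 toolx ang 0.217 F [ 0.7  0.7 -0.1] 0.17876396010715212
press [274.3 286.4] 0.61 [0.544 0.166 0.   ]
{'point': [272.7, 165.8], 'conf': 0.59}
```

View pics/w1.png

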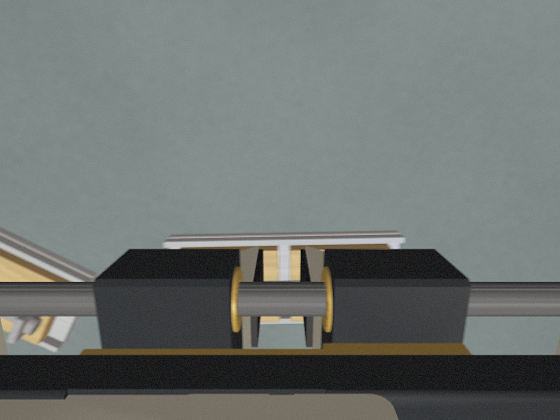

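The wrist view shows the press centred (col ~285) and square to the fingers. Descending on the robot's side of the bar.

```bash
python3 -m inch '0 0.002 0.04 0 0; 0 0.002 0.08 0 0; 0 0.002 0.116 0 0; 0 0.002 0.116 0 0' && python3 -m inch '-0.02 0 0 0 0; -0.04 0 0 0 0; -0.055 0 0 0 0; -0.07 0 0 0 0; -0.085 0 0 0 0' && python3 - <<'E'
from h import *
import cv2
rel()
cv2.imwrite("pics/s2.png",arm.get_image("side")[80:300,140:360,::-1].repeat(2,0).repeat(2,1))
E
```

```text
clock: 2.05
position: [0.4369, 0.147, 0.2853]
ee_rot: [0.347, -3.115, 0.003]
force: [-0.6, 0.2, 0.9]
width: 0.002
gripper_force: 0.0
clock: 2.55
position: [0.5225, 0.1661, 0.2908]
ee_rot: [-0.346, 3.122, 0.002]
force: [-1.7, -0.2, 1.2]
width: 0.006
gripper_force: 0.8
t 2.55 press xy [-0.0152  0.0035] z 0.2908 toolx ang 0.221 F [-1.7 -0.2  1.2] 0.005850591715293814
```

View pics/s2.png

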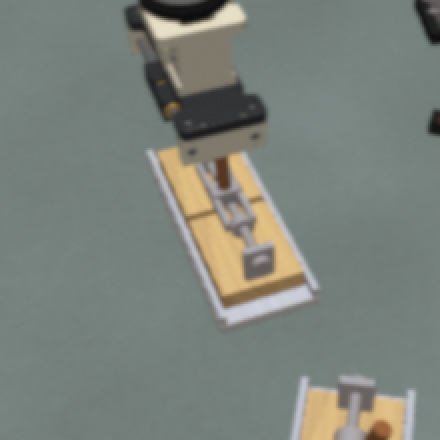

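The bar (crop 222,170) is upright against the fingers, and the force is about 2 N. Continuing to push.

```bash
python3 -m inch '-0.01 0 0 0 0; -0.02 0 0 0 0; -0.03 0 0 0 0; -0.038 0 0 0 0; -0.044 0 0 0 0' && python3 -m inch '-0.003 0 0 0 0; -0.006 0 0 0 0; -0.006 0 0 0 0' && python3 - <<'E'
from h import *
rel()
E
```

```text
clock: 3.1
position: [0.5654, 0.1743, 0.2886]
ee_rot: [0.343, -3.122, 0.0]
force: [-1.8, -0.5, -0.1]
width: 0.005
gripper_force: 1.0
clock: 3.4
position: [0.5711, 0.1755, 0.2888]
ee_rot: [-0.343, 3.122, 0.0]
force: [-1.7, -1.0, -0.4]
width: 0.004
gripper_force: 0.5
t 3.4 press xy [0.0343 0.0021] z 0.2888 toolx ang 0.219 F [-1.7 -1.  -0.4] 0.0036128831157858036
```

Not at the stop yet; small steps with the force watched.

```bash
python3 -m inch '-0.002 0 0 0 0; -0.004 0 0 0 0; -0.004 0 0 0 0' && python3 -m inch '-0.002 0 0 0 0; -0.004 0 0 0 0; -0.004 0 0 0 0' && python3 - <<'E'
from h import *
rel()
E
```

```text
clock: 3.7
position: [0.5746, 0.1763, 0.2887]
ee_rot: [0.344, -3.122, 0.0]
force: [-2.4, -1.4, 0.9]
width: 0.005
gripper_force: 1.3
clock: 4.0
position: [0.5766, 0.1768, 0.2881]
ee_rot: [0.343, -3.116, 0.002]
force: [-12.8, -2.5, 7.1]
width: 0.004
gripper_force: 6.6
t 4.0 press xy [0.04   0.0021] z 0.2881 toolx ang 0.219 F [-12.8  -2.5   7.1] 0.00380784713687272
```

The force jumped to about 15 N: that is the firm stop. One small extra nudge, then back off and rise.

```bash
python3 -m inch '-0.001 0 0 0 0; -0.001 0 0 0 0; -0.001 0 0 0 0' && python3 -m inch '0.01 0 0 0 0; 0.04 0 0 0 0; 0.08 0 0 0 0; 0.12 0 0 0 0; 0.12 0 0 0 0' && python3 -m inch '0 0 -0.05 0 0; 0 0 -0.1 0 0; 0.04 0 -0.14 0 0; 0.08 0 -0.14 0 0; 0.08 0 -0.14 0 0' && python3 - <<'E'
from h import *
import cv2
rel()
P={}
a=arm.get_image("side");b=arm.get_image("top")
for c in ("side","top"):
    for q in ("turnbuckle_bar_tip","other_bar_tip"):
        for d in arm.place_of(c,q)[:1]: P[c,q]=d["point"];print(c,q,d)
for q in ("turnbuckle_bar_tip","other_bar_tip"):
    if ("side",q) in P and ("top",q) in P: print(q,tri(ray("side",P["side",q]),ray("top",P["top",q])).round(3))
cv2.imwrite("pics/f.png",np.hstack([cv2.resize(a[100:280,150:350],(400,360)),cv2.resize(b[180:340,80:280],(400,320)).__class__(0) if 0 else cv2.resize(b[160:340,80:280],(400,360))])[:,:,::-1])
E
```

```text
clock: 4.3
position: [0.5769, 0.1769, 0.288]
ee_rot: [0.343, -3.115, 0.002]
force: [-14.7, -2.9, 8.0]
width: 0.006
gripper_force: 7.8
clock: 4.8
position: [0.4581, 0.15, 0.2885]
ee_rot: [0.344, -3.119, 0.001]
force: [0.7, -0.1, 0.6]
width: 0.005
gripper_force: 0.0
clock: 5.3
position: [0.3811, 0.1329, 0.4303]
ee_rot: [-0.344, 3.12, 0.002]
force: [0.7, 0.5, -0.2]
width: 0.006
gripper_force: 0.0
t 5.3 press xy [-0.1603  0.002 ] z 0.4303 toolx ang 0.22 F [ 0.7  0.5 -0.2] 0.006044311721315181
side turnbuckle_bar_tip {'point': [135.0, 285.4], 'conf': 0.6}
side other_bar_tip {'point': [291.7, 326.8], 'conf': 0.92}
top turnbuckle_bar_tip {'point': [198.2, 152.2], 'conf': 0.83}
top other_bar_tip {'point': [193.0, 401.0], 'conf': 0.88}
turnbuckle_bar_tip [0.612 0.182 0.139]
other_bar_tip [ 0.615 -0.18   0.167]
```

View pics/f.png

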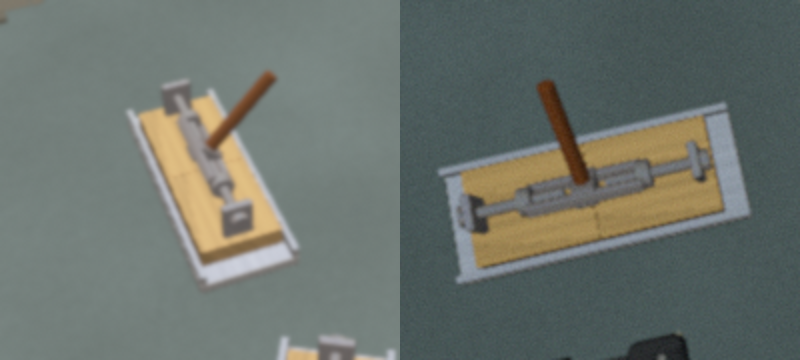

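The bar leans to the far side (tip at 270,75 in the left crop and 545,85 in the right). The jaw gap is closed to a hairline, and the other press is unchanged.

```bash
python3 -c "
from cell import arm
print(arm.sign_off())"
```

```text
the job is handed in; nothing more can be done
None
```

I pushed the open-frame turnbuckle's bar over to its far-side stop, shutting the jaws, then let go and left the other press untouched; I handed the job in after about 5.5 s of robot time.

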